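# Walk the die block round to the fence

### The job

Walk the heavy die block round with the fingertips, pushing at one corner and another as needed, until it is roughly square with the steel fence while still clear of it, so that no corner digs into the fence; then push it up until either of its two notched long faces lies flush along the front of the fence and nothing overhangs the fence's ends. Only push it: do not lift or tip it, and leave the solenoid, the tape roll, the coil and the bracket where they stand.

Things in the scene. Friction and masses are not known exactly. Their poses are not given: they have to be found in the camera images.
- fence: Fixed steel fence: upright bar 240 mm long (its y), 34 mm high, 14 mm thick, foot and bolts behind it. Origin: on the bench, at the middle of the lower edge of its flat front face. x points into the bar, so the front face is the plane x = 0 and the work lies at negative x. The block starts with its origin at x = -135 to -165 mm and is flush when its origin is at x = -46 mm.
- die_block: Dark steel block, 92 mm (its x) by 120 mm (its y), 40 mm high, flat on the bench; 0.7 to 1.0 kg, centre of mass in the middle; friction about 0.6, it stops when the push stops. Origin: centre of its underside. Its two long faces (x = -46 and +46 mm) are alike, each with an upright notch 16 mm wide, 8 mm deep at its middle. Starts 40 to 90 degrees out of line with the fence, either way.
- parts_tray: Blue two-part tray of small parts fixed to the bench at the far right of the work, 110 by 170 mm, 42 mm high. Origin: centre of its underside; the 170 mm side is its y. Keep clear of it, and of the fixed bench vice at the near left of the work, which fills the bench nearer than x = 0.40 m (world) and left of y = 0.13 m, 150 mm high.
- solenoid_mid (a point): Bystander: solenoid standing on its disc to the right of the work, 70 mm across, 103 mm high; point 50 mm above the bench on its axis.
- tape_mid (a point): Bystander: yellow tape roll lying flat beyond the far end of the fence, 64 mm across, 18 mm high; point at its centre.
- coil_mid (a point): Bystander: wound orange coil with white flanges, about 41x44 mm, 53 mm high; point at its centre.
- bracket_mid (a point): Bystander: brass Z bracket, 72x44 mm, 17 mm high, behind the fence; point at its centre.
Not all that is in view belongs to the job. There is more than one size of the die_block; the one meant has the size given above.

How it is judged:
By the outcome, as a careful person would: the job done as asked, in the order asked, and still so for the second after the job is handed in, with the robot touching nothing.
It also fails if it takes over 67 s, if anything falls off the work surface, if the arm or the gripper's body presses on something with over 40 N, if the wrist force passes 120 N, or if a joint passes its speed limit or range.

### The arm

A 6-joint arm with a two-finger parallel gripper is mounted at the origin on a cart in front of the work surface, level with it; the furniture and walls round the work are solid. World frame = base frame: x ahead of the robot, y to its left, z up, the work surface at z = 0. Lengths are in m, angles in degrees, forces in N, time in s.
With the tool pointing down it reaches from about 0.375 to 0.9 m from the base axis. Payload 3.1 kg.
Tool frame: the origin (TCP) lies on the centre line of the jaws, within the pads' length; the fingertips stand 8 mm ahead of it and the grasp point (between the pads) lies 11 mm behind it (bot.tip_extent is the distance from the TCP to the fingertips, in m); z points along the fingers, y is the line along which they close (so a half turn about z gives the same grasp; the last joint's range is limited). The gripper opens to 87 mm and grips with 3 to 60 N. Pads are 19 mm wide; open, the fingers measure 117 mm over their backs; the gripper's body (75 mm by 190 mm) begins 51 mm behind the grasp point.
Start: joints at [-83.451, 30.224, 82.088, -0, 67.689, -10.227], TCP at [0.18, -0.598, 0.231] pointing down, gripper open.
Joint ranges: [-176.69, 176.69], [-43.24, 126.21], [12.49, 139.97], [-82, 262], [0, 151.66], [-163.58, 163.58]. Speed limits (degrees/s): [159.86, 159.86, 180, 180, 180, 180].

### API

Orientations are given as a 3x3 rotation matrix whose columns are the frame's x, y, z axes.
In Python, from rig import bot, vision, workorder gives the robot as it stands.
- The arm moves only by the shell command python3 -m handwheel 'ROWS'. ROWS is JSON, a list of rows, each an object with "delta_rot": the turn, a rotation vector about the tool's x, y, z in rad, a list of three; "xyz": the shift along the tool's x, y, z in mm, a list of three; "hand": the closure, from -1 (fully open) to 1 (shut). A call has exactly 5 rows; each row is the pose to reach, as a shift and turn from the pose commanded when the call began, along the tool's axes at that moment; what a row does not reach only later rows make up. A row lasts 1/8 s, in which the tool goes at most 62.5 mm and 10.7 degrees, less where a joint would pass 70% of its speed; a pose out of reach is approached as far as the arm can. A call with a gripper value outside its range is refused whole. The fingers move at their own pace and stop on an object; the grip force is fixed at half the most. Time passes only in rows, so rows that repeat a pose let the fingers close, or fill a call up. It gives the time, the measured TCP pose, the force, the opening and the grip force at its end, in the units of the state.
- bot.read_state(): the state, without advancing time (a new reading comes with each control period).
- vision.capture(name): name is "side" or "top" or "wrist"; returns the picture (400x640x3 uint8, red, green, blue); there is no depth.
- vision.camera_model(name): a dict with "camera_matrix" (3x3 intrinsics, pixels), "camera_from_world" (4x4, takes a point from world to camera coordinates). Camera axes: x right, y up, looking along -z (the intrinsics and any distortion apply to the point x, -y, -z); pixel columns grow to the right and rows downward; lengths in m; the calibration is good to about 2 mm. A picture is of the moment at which its call begins: read the wrist's pose just before it. camera_model takes no time and is no camera call; for the wrist camera it gives the pose at the moment of the call.
- workorder.hand_in(): hands the job in; it is judged then, once.
The state is a dict: "time_s": time; "joint_positions": joint angles; "qvel": joint speeds; "tau": joint torques, N m; "position": TCP position; "tcp_rot": TCP orientation; "force": force on the tool from outside, world axes, zero at the start; "moment": the same for the moment, N m; "opening": opening from 0.0 (shut) to 1.0 (fully open); "grasp_force": force on a finger pad.
Only numpy, scipy, OpenCV 4.12 (cv2) and the standard library are available. Lean on these libraries where they do the work, as an engineer would, in place of code of your own. Each camera call takes 0.05 s, during which the arm holds its last target. There are 200 camera calls.

## Working session

There is one attempt and no reset: what is moved stays moved. The work goes in short steps, Python scripts to look and compute and a shell command to move; the robot and the scene stay as the last step left them, time stands still between calls to the robot, and variables do not carry over. Pictures are saved under pics/ and viewed, at most 10 in all, crops included, and the job is handed in when it is done.

```bash
ls; mkdir -p pics; python3 - <<'E'
from rig import bot, vision
import cv2, numpy as np
for n in ("top","side"):
    im=vision.capture(n); cv2.imwrite(f"pics/{n}0.png",im[:,:,::-1]); m=vision.camera_model(n)
    print(n,np.round(m["camera_matrix"],1).tolist(),np.round(m["camera_from_world"],3).tolist(), [k for k in m])
s=bot.read_state(); print(s["time_s"],np.round(s["tcp_rot"],3).tolist(),s["position"],s["force"])
E
```

```text
pics
top [[388.2, 0.0, 325.5], [0.0, 388.2, 190.5], [0.0, 0.0, 1.0]] [[0.015, -1.0, 0.014, 0.012], [0.992, 0.017, 0.122, -0.622], [-0.122, 0.012, 0.992, -0.897], [0.0, 0.0, 0.0, 1.0]] ['camera_matrix', 'camera_from_world']
side [[453.5, 0.0, 314.8], [0.0, 453.5, 197.0], [0.0, 0.0, 1.0]] [[-1.0, 0.017, -0.006, 0.624], [-0.014, -0.479, 0.878, -0.03], [0.012, 0.878, 0.479, -1.398], [0.0, 0.0, 0.0, 1.0]] ['camera_matrix', 'camera_from_world']
0.1 [[0.957, 0.289, -0.0], [0.289, -0.957, 0.002], [0.0, -0.002, -1.0]] [ 0.18034566 -0.59773181  0.22967609] [-0.69439423  0.37320992 -0.01767809]
```

View pics/top0.png

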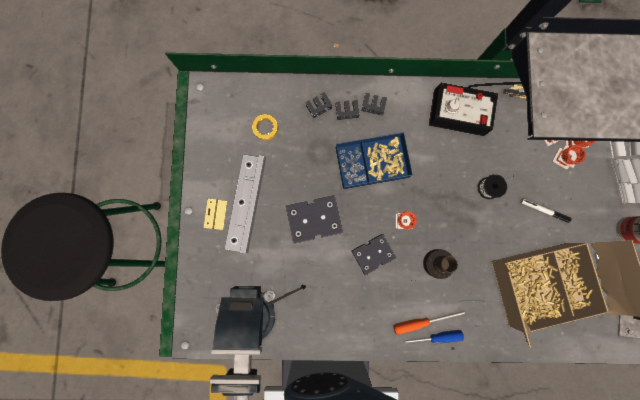

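View pics/side0.png

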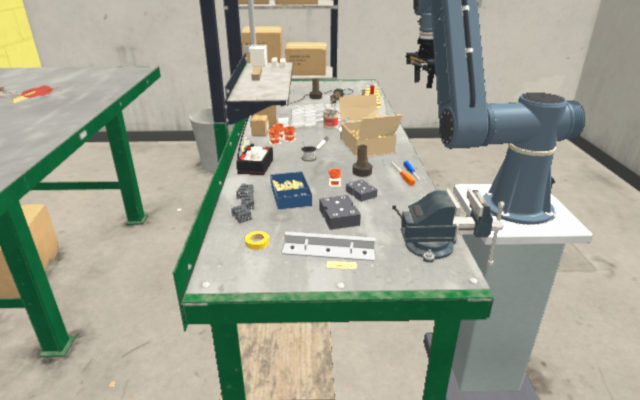

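```bash
cat > h.py <<'E'
import cv2, numpy as np
from rig import bot, vision
def cam(n):
    m=vision.camera_model(n); return np.array(m["camera_matrix"]),np.array(m["camera_from_world"])
def ray(n,uv,z):
    K,T=cam(n); R=T[:3,:3]; c=-R.T@T[:3,3]; out=[]
    for u,v in np.atleast_2d(uv):
        d=np.linalg.inv(K)@[u,v,1]; d=R.T@(d*[1,-1,-1]); out.append((c+d*(z-c[2])/d[2])[:2])
    return np.array(out)
E
python3 - <<'E'
from h import *
im=cv2.imread("pics/top0.png"); 
c=cv2.resize(im[140:290,180:440],None,fx=3,fy=3,interpolation=cv2.INTER_CUBIC); cv2.imwrite("pics/crop.png",c)
K,T=cam("top"); print("cam",-T[:3,:3].T@T[:3,3])
h=cv2.cvtColor(im,cv2.COLOR_BGR2HSV); m=((h[...,2]<88)).astype(np.uint8)*255
m=cv2.morphologyEx(m,cv2.MORPH_CLOSE,np.ones((3,3)))
for k in cv2.findContours(m,cv2.RETR_EXTERNAL,cv2.CHAIN_APPROX_NONE)[0]:
    x,y,w,hh=cv2.boundingRect(k)
    if 250<x<460 and 170<y<280 and cv2.contourArea(k)>100:
        P=(ray("top",k[:,0],0.04)*1000).astype(np.float32); r=cv2.minAreaRect(P); print((x,y,w,hh),np.round(r[0]),np.round(r[1]),r[2],np.round(cv2.boxPoints(r)).tolist())
E
```

```text
cam [0.50786246 0.033411   0.96614264]
(423, 249, 35, 30) [ 452. -249.] [78. 68.] 64.20895385742188 [[405.0, -270.0], [466.0, -300.0], [500.0, -229.0], [439.0, -199.0]]
(352, 234, 44, 41) [473. -93.] [67. 87.] 29.613718032836914 [[423.0, -72.0], [465.0, -147.0], [524.0, -114.0], [481.0, -39.0]]
(286, 195, 57, 48) [554.  49.] [ 91. 121.] 13.276480674743652 [[496.0, 97.0], [524.0, -20.0], [613.0, 1.0], [585.0, 118.0]]
```

View pics/crop.png

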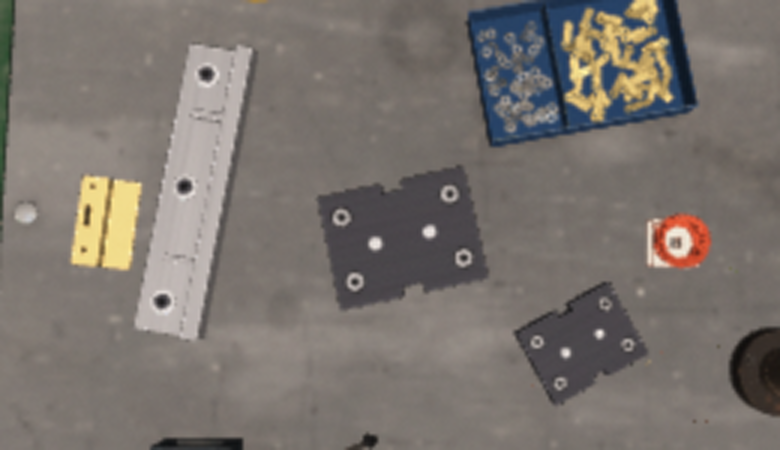

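The candidates for the block are the large die at top pixel (315,218), 91x121 mm, and the small die at (373,254), 67x87 mm. The crop confirms the large one: its notches face up and down in the image, and the small one lies at lower right. The fence's bar front is its right edge, about crop (254,48) to (203,338). Next I'll measure the fence line.

```bash
python3 - <<'E'
from h import *
im=cv2.imread("pics/top0.png"); g=cv2.GaussianBlur(cv2.cvtColor(im,cv2.COLOR_BGR2GRAY),(1,3),0).astype(float)
for v in (165,185,205,225,245):
    u0=int(264.7-17*(v-156)/96.7); print(v,u0-12,g[v,u0-12:u0+8].astype(int).tolist())
for v in (150,153,154,155,156,157,158,160,162): print(v,g[v,240:268].astype(int).tolist())
for v in (248,249,250,251,252,253,254,255): print(v,g[v,222:254].astype(int).tolist())
E
```

```text
165 251 [173, 213, 181, 174, 171, 153, 180, 181, 180, 178, 174, 117, 86, 89, 112, 115, 115, 114, 114, 114]
185 247 [180, 179, 176, 177, 175, 166, 179, 179, 182, 182, 178, 134, 92, 88, 111, 116, 117, 119, 119, 119]
205 244 [190, 182, 182, 179, 177, 175, 176, 181, 183, 180, 153, 96, 87, 112, 121, 120, 119, 119, 120, 123]
225 240 [166, 165, 178, 173, 168, 185, 182, 182, 184, 183, 170, 100, 87, 105, 113, 114, 114, 114, 115, 115]
245 237 [186, 186, 183, 180, 174, 181, 182, 182, 182, 178, 103, 86, 102, 118, 120, 119, 119, 119, 120, 122]
150 [121, 120, 120, 121, 120, 119, 119, 120, 122, 121, 119, 120, 121, 121, 122, 122, 122, 122, 122, 123, 124, 123, 120, 118, 117, 118, 118, 117]
153 [119, 120, 120, 123, 121, 123, 120, 123, 121, 117, 116, 118, 121, 122, 122, 124, 126, 127, 127, 126, 123, 123, 120, 119, 120, 123, 125, 126]
154 [119, 120, 121, 134, 129, 135, 131, 135, 127, 120, 114, 116, 116, 122, 122, 123, 124, 124, 125, 136, 130, 125, 118, 118, 119, 123, 126, 126]
155 [118, 119, 122, 155, 156, 163, 160, 159, 145, 137, 126, 130, 128, 135, 129, 123, 118, 118, 126, 158, 152, 142, 131, 131, 116
[... 1348 characters left out ...]
3, 101, 87, 108, 127, 132, 135, 137, 137]
252 [119, 119, 118, 118, 119, 119, 120, 119, 121, 121, 123, 123, 123, 121, 130, 132, 136, 139, 166, 167, 164, 169, 172, 158, 109, 97, 115, 127, 131, 133, 136, 135]
253 [119, 119, 118, 117, 118, 120, 120, 121, 121, 121, 122, 122, 122, 122, 125, 126, 127, 128, 141, 142, 136, 149, 156, 144, 124, 118, 124, 128, 130, 132, 133, 133]
254 [119, 118, 118, 117, 118, 121, 121, 122, 122, 123, 124, 124, 124, 124, 126, 127, 128, 129, 131, 131, 128, 135, 140, 137, 133, 131, 131, 131, 131, 132, 132, 131]
255 [118, 118, 118, 118, 119, 121, 123, 125, 125, 126, 127, 128, 127, 127, 128, 128, 130, 129, 129, 130, 130, 130, 133, 133, 134, 133, 134, 133, 133, 132, 131, 131]
```

```bash
cat >> h.py <<'E'
def block(tag="b"):
    im=vision.capture("top")[:,:,::-1]; cv2.imwrite(f"pics/{tag}.png",im)
    hs=cv2.cvtColor(im,cv2.COLOR_BGR2HSV); m=(hs[...,2]<88).astype(np.uint8)*255
    m=cv2.morphologyEx(m,cv2.MORPH_CLOSE,np.ones((3,3)))
    for k in cv2.findContours(m,cv2.RETR_EXTERNAL,cv2.CHAIN_APPROX_NONE)[0]:
        a=cv2.contourArea(k); P=(ray("top",k[:,0],0.04)*1000).astype(np.float32); c=P.mean(0)
        if a>500 and 420<c[0]<760 and -150<c[1]<260:
            r=cv2.minAreaRect(P); print(a,np.round(r[0]),np.round(r[1]),round(r[2],1),np.round(cv2.boxPoints(r)).tolist())
    s=bot.read_state(); print("t",s["time_s"],np.round(s["position"],4),"yaw x",round(float(np.degrees(np.arctan2(s["tcp_rot"][1][0],s["tcp_rot"][0][0]))),1),np.round(s["force"],1),round(s["opening"],2))
E
python3 - <<'E'
from h import *
V=[165,185,205,225,245]
for z,U in ((0,[264.5,260.5,256.5,252.7,249.]),(.034,[261.7,258,254.35,250.5,246.6])):
    P=ray("top",np.c_[U,V],z); q=np.polyfit(P[:,0],P[:,1],1); d=np.array([1,q[0]])/np.hypot(1,q[0]); print(z,np.round(P*1000,1).tolist(),"yaw",np.degrees(np.arctan(q[0])),"y at x=.55",np.polyval(q,.55))
print(ray("top",[[263,155.3],[246,252.7]],.034))
E
```

```text
0 [[688.9, 176.3], [637.9, 184.5], [587.5, 192.7], [537.7, 200.3], [488.6, 207.5]] yaw -8.864793232522695 y at x=.55 0.19819382783982387
0.034 [[682.4, 178.1], [633.2, 185.3], [584.6, 192.2], [536.6, 199.6], [489.2, 207.0]] yaw -8.51228306686386 y at x=.55 0.19770497023681977
[[0.70651366 0.17572818]
 [0.47112879 0.20772172]]
```

```bash
python3 -m handwheel '[{"delta_rot":[0,0,-0.08],"xyz":[41,-46,0],"hand":-1},{"delta_rot":[0,0,-0.16],"xyz":[82,-92,0],"hand":-1},{"delta_rot":[0,0,-0.24],"xyz":[123,-138,0],"hand":-1},{"delta_rot":[0,0,-0.32],"xyz":[164,-184,0],"hand":-1},{"delta_rot":[0,0,-0.405],"xyz":[205,-230,0],"hand":-1}]'; python3 -c "
from rig import bot;import numpy as np
s=bot.read_state();R=np.array(s['tcp_rot']);print(R.T@(np.array([.467,.026,.12])-s['position'])*1000,R[:,0])"
```

```text
time_s: 0.72
position: [0.3108, -0.317, 0.2304]
tcp_rot: [[0.765, 0.644, 0.0], [0.644, -0.765, 0.0], [0.0, -0.0, -1.0]]
force: [2.0, 0.5, -0.6]
opening: 0.997
grasp_force: 0.0
[ 340.40338448 -161.78197958  110.54581166] [7.65013469e-01 6.44014167e-01 3.80477251e-04]
```

```bash
python3 -m handwheel '[{"delta_rot":[0,0,0],"xyz":[55,-26,0],"hand":-1},{"delta_rot":[0,0,0],"xyz":[110,-52,0],"hand":-1},{"delta_rot":[0,0,0],"xyz":[165,-78,10],"hand":-1},{"delta_rot":[0,0,0],"xyz":[220,-105,20],"hand":-1},{"delta_rot":[0,0,0],"xyz":[275,-131,30],"hand":-1}]'; python3 -c "
from rig import bot;import numpy as np
s=bot.read_state();R=np.array(s['tcp_rot']);print(R.T@(np.array([.467,.026,.018])-s['position'])*1000,R[:,0])"
```

```text
time_s: 1.35
position: [0.4374, -0.0401, 0.2003]
tcp_rot: [[0.766, 0.642, 0.0], [0.642, -0.766, -0.0], [0.0, 0.0, -1.0]]
force: [0.5, -0.6, 0.6]
opening: 0.999
grasp_force: 0.0
[ 65.0872677  -31.70477598 182.26368466] [7.66350158e-01 6.42423087e-01 1.11284579e-04]
```

```bash
python3 -m handwheel '[{"delta_rot":[0,0,0],"xyz":[50,-25,20],"hand":-1},{"delta_rot":[0,0,0],"xyz":[65,-32,70],"hand":-1},{"delta_rot":[0,0,0],"xyz":[65,-32,120],"hand":-1},{"delta_rot":[0,0,0],"xyz":[65,-32,165],"hand":-1},{"delta_rot":[0,0,0],"xyz":[65,-32,182],"hand":-1}]'; python3 -c "
from h import *
block('p1')"
```

```text
time_s: 1.98
position: [0.4645, 0.0248, 0.0159]
tcp_rot: [[0.766, 0.643, -0.005], [0.643, -0.766, 0.001], [-0.003, -0.004, -1.0]]
force: [-0.2, 0.9, 0.7]
opening: 0.998
grasp_force: 0.0
t 2.025 [0.4642 0.0247 0.0151] yaw x 40.0 [-0.9 -0.7 -1.3] 1.0
```

View pics/p1.png

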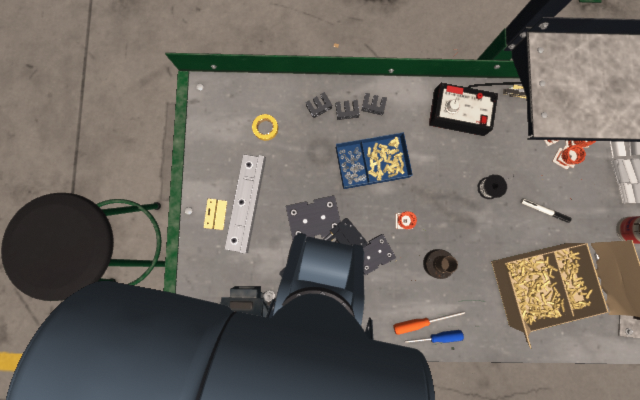

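The block is partly hidden by the arm, with its far corners at about (290,203) and (335,197). The finger stands at its near right corner, about (345,235). I'll start the arc push.

```bash
python3 -m handwheel '[{"delta_rot":[0,0,-0.04],"xyz":[5,7,-2],"hand":-1},{"delta_rot":[0,0,-0.08],"xyz":[10,13,-2],"hand":-1},{"delta_rot":[0,0,-0.12],"xyz":[15,20,-2],"hand":-1},{"delta_rot":[0,0,-0.16],"xyz":[20,27,-2],"hand":-1},{"delta_rot":[0,0,-0.19],"xyz":[24,33,-2],"hand":-1}]'; python3 -m handwheel '[{"delta_rot":[0,0,-0.04],"xyz":[3,5,0],"hand":-1},{"delta_rot":[0,0,-0.08],"xyz":[7,10,0],"hand":-1},{"delta_rot":[0,0,-0.12],"xyz":[10,15,0],"hand":-1},{"delta_rot":[0,0,-0.16],"xyz":[14,20,0],"hand":-1},{"delta_rot":[0,0,-0.19],"xyz":[17,25,0],"hand":-1}]';  python3 -c "
from h import *
block('p2')
cv2.imwrite('pics/p2c.png',cv2.resize(cv2.imread('pics/p2.png')[130:280,220:440],None,fx=3,fy=3,interpolation=2))"
```

```text
time_s: 2.65
position: [0.5048, 0.0145, 0.0206]
tcp_rot: [[0.63, 0.776, -0.003], [0.776, -0.63, 0.0], [-0.001, -0.002, -1.0]]
force: [-1.5, -0.5, -1.6]
opening: 1.0
grasp_force: 1.0
time_s: 3.28
position: [0.5353, 0.0119, 0.0207]
tcp_rot: [[0.472, 0.882, -0.002], [0.882, -0.472, 0.0], [-0.001, -0.002, -1.0]]
force: [-1.4, -1.3, -0.4]
opening: 0.999
grasp_force: 1.1
t 3.325 [0.5367 0.0117 0.0207] yaw x 61.9 [-1.4 -0.1 -0.8] 1.0
```

View pics/p2c.png

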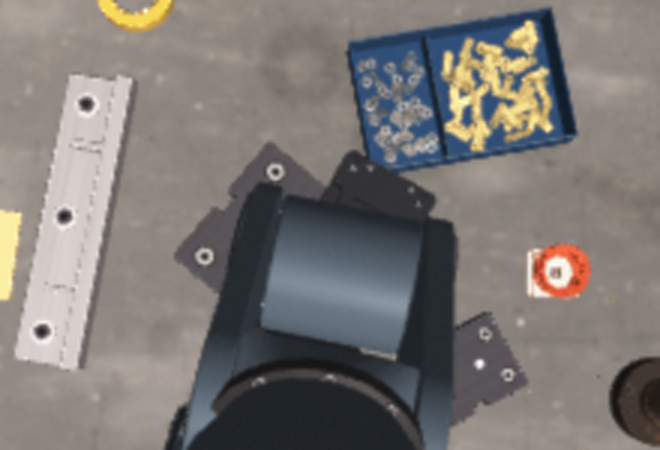

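The crop shows the block's far notched face, from its left corner at crop (176,254) to its top corner at (270,143), with screws at (276,172) and (205,256). It has turned about 40 degrees and sits clear of the tray and the fence. I'll compute its pose from those points.

```bash
cat >> h.py <<'E'
def pose(a,b,z=.04):
    "a,b: pixels of the -e and +e corners of the fence-side long face"
    A,B=ray("top",[a,b],z)*1000; d=(B-A); L=np.hypot(*d); d/=L; n=np.array([-d[1],d[0]]); c=(A+B)/2-46*n
    yaw=np.degrees(np.arctan2(d[1],d[0])); F=np.array([589,192.]); e=np.array([.9885,-.151]); m=np.array([.151,.9885])
    print("A",A.round(),"B",B.round(),"L",L.round(1),"yaw",yaw.round(1),"c",c.round(),"fence x,y",((c-F)@m).round(1),((c-F)@e).round(1))
E
python3 -c "
from h import *
f=lambda u,v:((u+.5)/3+220-.5,(v+.5)/3+130-.5)
pose(f(176,254),f(270,143)); print(ray('top',[f(276,172),f(205,256)],.04)*1000)
print('tray',ray('top',[f(349,43),f(370,168),f(545,10),f(575,135)],.042)*1000)
t=ray('top',[(312.0-0,201.0),],.04)
"
```

```text
A [563. 133.] B [653.  61.] L 116.1 yaw -38.8 c [579.  61.] fence x,y -130.8 10.0
[[629.70890271  55.35498843]
 [561.49855275 110.39146201]]
tray [[ 736.04826209   -1.86958189]
 [ 633.95214024  -19.90502145]
 [ 766.57646395 -161.66207476]
 [ 663.60150716 -185.00136908]]
```

```bash
python3 -m handwheel '[{"delta_rot":[0,0,-0.04],"xyz":[2,3,0],"hand":-1},{"delta_rot":[0,0,-0.08],"xyz":[4,6,0],"hand":-1},{"delta_rot":[0,0,-0.12],"xyz":[5,10,0],"hand":-1},{"delta_rot":[0,0,-0.16],"xyz":[7,13,0],"hand":-1},{"delta_rot":[0,0,-0.21],"xyz":[9,16,0],"hand":-1}]'; python3 -m handwheel '[{"delta_rot":[0,0,-0.03],"xyz":[3,4,0],"hand":-1},{"delta_rot":[0,0,-0.06],"xyz":[6,8,0],"hand":-1},{"delta_rot":[0,0,-0.09],"xyz":[9,12,0],"hand":-1},{"delta_rot":[0,0,-0.12],"xyz":[12,15,0],"hand":-1},{"delta_rot":[0,0,-0.128],"xyz":[15,18,0],"hand":-1}]';  python3 -c "
from h import *
block('p3')
cv2.imwrite('pics/p3c.png',cv2.resize(cv2.imread('pics/p3.png')[130:280,220:440],None,fx=3,fy=3,interpolation=2))"
```

```text
time_s: 3.95
position: [0.5546, 0.0118, 0.0207]
tcp_rot: [[0.278, 0.961, 0.001], [0.961, -0.278, -0.001], [-0.0, 0.001, -1.0]]
force: [-1.3, -2.4, -2.0]
opening: 1.0
grasp_force: 1.3
time_s: 4.58
position: [0.5758, 0.0218, 0.0206]
tcp_rot: [[0.154, 0.988, -0.0], [0.988, -0.154, 0.0], [-0.0, -0.0, -1.0]]
force: [-2.0, -2.8, 1.2]
opening: 0.999
grasp_force: 1.3
41968.5 [380. 305.] [602. 907.] 9.3 [[9.0, 704.0], [156.0, -191.0], [750.0, -94.0], [603.0, 802.0]]
t 4.625 [0.5764 0.0221 0.0206] yaw x 81.2 [-0.9 -1.6  0.4] 1.0
```

View pics/p3c.png

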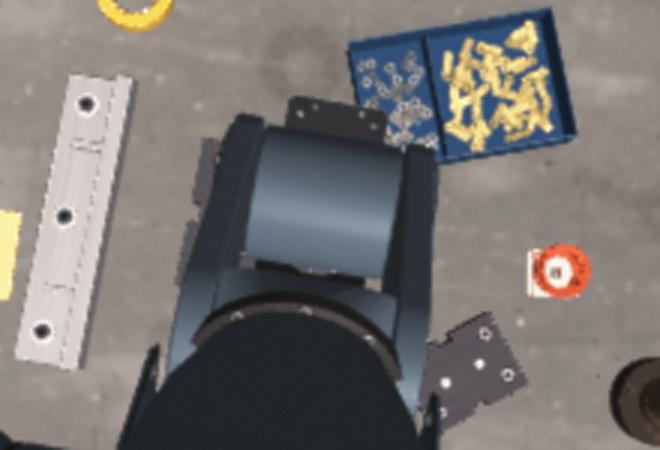

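The block's far face now runs from crop (176,286) to (203,138), visibly parallel with the fence and clear of it.

```bash
python3 -c "
from h import *
f=lambda u,v:((u+.5)/3+220-.5,(v+.5)/3+130-.5)
pose(f(176,286),f(204,138))"
```

```text
A [537. 133.] B [656. 114.] L 120.4 yaw -9.0 c [590.  78.] fence x,y -112.8 17.9
```

```bash
python3 -m handwheel '[{"delta_rot":[0,0,0],"xyz":[5,0,0],"hand":-1},{"delta_rot":[0,0,0],"xyz":[12,0,0],"hand":-1},{"delta_rot":[0,0,0],"xyz":[19,0,0],"hand":-1},{"delta_rot":[0,0,0],"xyz":[25,0,0],"hand":-1},{"delta_rot":[0,0,0],"xyz":[30,0,0],"hand":-1}]'; python3 -m handwheel '[{"delta_rot":[0,0,0],"xyz":[6,0,0],"hand":-1},{"delta_rot":[0,0,0],"xyz":[12,0,0],"hand":-1},{"delta_rot":[0,0,0],"xyz":[18,0,0],"hand":-1},{"delta_rot":[0,0,0],"xyz":[24,0,0],"hand":-1},{"delta_rot":[0,0,0],"xyz":[28,0,0],"hand":-1}]';  python3 -c "
from h import *
block('p4')
cv2.imwrite('pics/p4c.png',cv2.resize(cv2.imread('pics/p4.png')[140:270,210:340],None,fx=4,fy=4,interpolation=2))"
```

```text
time_s: 5.25
position: [0.5805, 0.0516, 0.0206]
tcp_rot: [[0.154, 0.988, 0.001], [0.988, -0.154, -0.0], [-0.0, 0.001, -1.0]]
force: [-0.6, -4.8, -0.1]
opening: 0.996
grasp_force: 2.4
time_s: 5.88
position: [0.5846, 0.0793, 0.0206]
tcp_rot: [[0.154, 0.988, -0.0], [0.988, -0.154, -0.0], [-0.0, -0.0, -1.0]]
force: [-0.8, -4.2, 2.2]
opening: 0.996
grasp_force: 2.6
t 5.925 [0.5847 0.0798 0.0206] yaw x 81.1 [ 0.2 -2.8  1.6] 1.0
```

View pics/p4c.png

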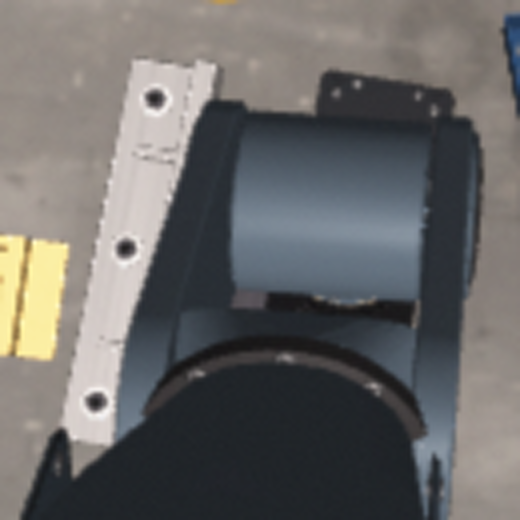

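The arm hides the gap, so I'll finish by force. About 9 mm remains.

```bash
python3 -m handwheel '[{"delta_rot":[0,0,0],"xyz":[2,0,0],"hand":-1},{"delta_rot":[0,0,0],"xyz":[4,0,0],"hand":-1},{"delta_rot":[0,0,0],"xyz":[6,0,0],"hand":-1},{"delta_rot":[0,0,0],"xyz":[7,0,0],"hand":-1},{"delta_rot":[0,0,0],"xyz":[8,0,0],"hand":-1}]' | egrep 'pos|force'; python3 -m handwheel '[{"delta_rot":[0,0,0],"xyz":[0.5,0,0],"hand":-1},{"delta_rot":[0,0,0],"xyz":[1,0,0],"hand":-1},{"delta_rot":[0,0,0],"xyz":[1,0,0],"hand":-1},{"delta_rot":[0,0,0],"xyz":[1.5,0,0],"hand":-1},{"delta_rot":[0,0,0],"xyz":[1.5,0,0],"hand":-1}]'| egrep 'pos|force'; python3 -c "
from rig import bot
print(bot.read_state()['moment'])"
```

```text
position: [0.5857, 0.0867, 0.0206]
force: [-0.7, -5.0, 1.2]
grasp_force: 2.7
position: [0.5859, 0.0869, 0.0206]
force: [-1.3, -9.0, 2.2]
grasp_force: 4.7
[-1.54528094 -0.08991766  0.07744974]
```

```bash
python3 -m handwheel '[{"delta_rot":[0,0,0],"xyz":[0.5,0,0],"hand":-1},{"delta_rot":[0,0,0],"xyz":[1,0,0],"hand":-1},{"delta_rot":[0,0,0],"xyz":[1.5,0,0],"hand":-1},{"delta_rot":[0,0,0],"xyz":[2,0,0],"hand":-1},{"delta_rot":[0,0,0],"xyz":[2,0,0],"hand":-1}]' | egrep 'pos|force'; python3 -m handwheel '[{"delta_rot":[0,0,0],"xyz":[0.5,0,0],"hand":-1},{"delta_rot":[0,0,0],"xyz":[1,0,0],"hand":-1},{"delta_rot":[0,0,0],"xyz":[1.5,0,0],"hand":-1},{"delta_rot":[0,0,0],"xyz":[2,0,0],"hand":-1},{"delta_rot":[0,0,0],"xyz":[2,0,0],"hand":-1}]'| egrep 'pos|force'; python3 -c "
from rig import bot
s=bot.read_state();print(s['moment'],s['tcp_rot'])"
```

```text
position: [0.5862, 0.0871, 0.0207]
force: [-2.3, -15.3, 2.6]
grasp_force: 7.7
position: [0.5862, 0.0872, 0.0207]
force: [-2.5, -21.9, 2.1]
grasp_force: 11.0
[-3.58421971  0.06976714  0.20371476] [[ 1.50353406e-01  9.88630455e-01 -1.91751947e-03]
 [ 9.88604403e-01 -1.50363453e-01 -7.22267293e-03]
 [-7.42887927e-03 -8.09714711e-04 -9.99972078e-01]]
```

Firm, even stop at 22 N. I'll back off along −x, lift and clear the view.

```bash
python3 -m handwheel '[{"delta_rot":[0,0,0],"xyz":[-8,0,0],"hand":-1},{"delta_rot":[0,0,0],"xyz":[-25,0,0],"hand":-1},{"delta_rot":[0,0,0],"xyz":[-35,0,-30],"hand":-1},{"delta_rot":[0,0,0],"xyz":[-35,0,-90],"hand":-1},{"delta_rot":[0,0,0],"xyz":[-50,0,-150],"hand":-1}]' | egrep 'pos|force'; python3 -m handwheel '[{"delta_rot":[0,0,0],"xyz":[-60,-10,0],"hand":-1},{"delta_rot":[0,0,0],"xyz":[-120,-25,0],"hand":-1},{"delta_rot":[0,0,0],"xyz":[-180,-40,0],"hand":-1},{"delta_rot":[0,0,0],"xyz":[-240,-60,0],"hand":-1},{"delta_rot":[0,0,0],"xyz":[-300,-70,0],"hand":-1}]'| egrep 'pos|force';  python3 -c "
from h import *
block('p5')
cv2.imwrite('pics/p5c.png',cv2.resize(cv2.imread('pics/p5.png')[110:270,190:390],None,fx=4,fy=3.75,interpolation=2))"
```

```text
position: [0.5783, 0.0437, 0.1715]
force: [0.3, -0.3, -0.7]
grasp_force: 0.0
position: [0.462, -0.2434, 0.1705]
force: [1.2, -0.6, 0.3]
grasp_force: 0.0
911.0 [474. -93.] [67. 85.] 27.9 [[424.0, -71.0], [464.0, -146.0], [523.0, -115.0], [483.0, -39.0]]
1812.5 [599. 141.] [ 93. 121.] 81.3 [[532.0, 104.0], [652.0, 86.0], [666.0, 178.0], [546.0, 196.0]]
3052.5 [698. -93.] [111. 172.] 10.9 [[627.0, -19.0], [659.0, -188.0], [769.0, -167.0], [736.0, 2.0]]
t 9.725 [ 0.4614 -0.2519  0.1708] yaw x 80.9 [-0.7 -5.   1. ] 1.0
```

View pics/p5c.png

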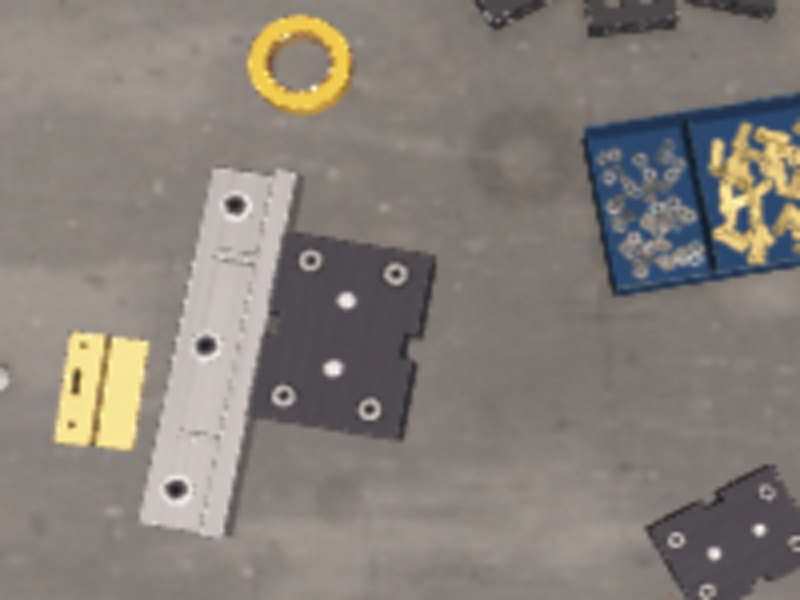

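The block's long face lies against the fence over its whole length, from crop (290,235) to (255,415). Its yaw matches the fence (81.3° for both), it sits well inside the fence's ends, and the bystanders in view have not moved.

```bash
python3 -c "
from rig import workorder
print(workorder.hand_in())"
```

```text
the job is handed in; nothing more can be done
None
```

The die block was squared up clear of the fence, then pushed until one notched long face lay flush along the fence's front, within its ends. No bystander was touched, and I handed the job in at about 10 s.

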